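# Gauge the slot of a folding-knife frame

### The job

Take the taper gauge with the red handle out of the wooden tool block and slide its blade down, tip first and square to the slot, between the two upright handle plates of the folding-knife frame standing in the vise, until it drags snugly on both plates; do not force it. Then keep hold of it there at that depth, so that I can read it: the program finishes while the gripper is still holding the gauge. Leave the file, the scriber, the tin and the tape measure where they are.

Things in the scene. Friction and masses are not known exactly. Their poses are not given: they have to be found in the camera images.
- gauge: Taper gauge: red rectangular handle 16 (x) by 24 (y) by 50 mm (z) with a steel wedge blade below. Origin: centre of the handle's underside (shoulder), z up along the handle. About 85 g. At the start it stands upright in any one of the block's three slots, shoulder resting on the block's top, shifted up to 2 mm in the slot. A half turn about z makes no difference.
- gauge_tip (a point): Centre of the tip of the gauge's blade, 80 mm below the handle's underside. The blade is 12 mm wide (gauge y); its thickness (gauge x) grows evenly from 1.5 mm at the tip to 11.5 mm at the shoulder, 1.25 mm per 10 mm of length, symmetric on both faces.
- block: Fixed hardwood tool block, 66 mm (x) by 170 mm (y) by 88 mm high, origin at the centre of its underside. Three upright slots, each 14 mm (x) by 18 mm (y), lie along its y axis at -55, 0 and +55 mm. The gauge, a needle file and a scriber stand in them in any order, 43 to 50 mm of handle above the block, the gauge with its x along the block's x.
- vise: Fixed blue drill-press vise bolted to the bench, 220 mm long (x) by 124 mm wide, origin at the centre of its underside. The jaws close along its x axis, jaw tops 67 mm above the bench; screw and cross bar point to -x, to 140 mm from the origin. The knife frame stands upright between its leather-faced jaws, above the origin.
- frame: Folding-knife frame standing in the vise: far_plate, near_plate and a steel spacer between them at the bottom. Origin: at the jaws' top. Held by leather, it rocks along x by about 0.5 mm per newton at the mouth, which takes up small centring errors. Plates are 26 mm wide (y), 5 mm thick, brass inside, dark wood outside, top edges rounded (2.5 mm), mouth 131 mm above the bench.
- far_plate: Handle plate of the knife frame on the vise's +x side, parallel to near_plate. Origin: on its inner face, middle of its width, at the mouth (top of the plate). z up, y along the plate's width, x across the slot, from near_plate towards far_plate.
- near_plate: Handle plate on the vise's -x side; origin on its inner face, middle of its width, at the mouth; axes as far_plate. The slot's middle is midway between both plates' origins. Slot: 5 to 7.5 mm wide (differs each time), open at the top and narrow sides, 66 mm deep. The gauge first fills it with its tip 28 to 48 mm below the mouth; past that, push on each plate and drag grow by about 3 N per mm.
- file: Needle file with a light wooden handle 14 to 26 mm thick and 48 mm tall, standing in a slot of the block; origin at the underside of its handle. A bystander.
- scriber: Scriber with a black handle 13 to 25 mm thick and 43 mm tall, standing in a slot of the block; origin at the underside of its handle. A bystander.
- tin: Round tin of steel pins, 72 mm across and 26 mm high; origin at the centre of its underside. A bystander.
- tape: Black tape measure, 72 by 66 mm and 39 mm high, lying flat; origin at the centre of its underside. A bystander.

How it is judged (in metres and radians):
On the way:
1. the gauge is drawn right out of the block, in the fingers (z of gauge_tip in the frame of block above 0.088 m and contact force between gauge and the fingers above 2 N), for 0.1 s.
At the end, for the whole second after the job is handed in: Gripper still holds the gauge, at rest; tip 22-60 mm down between the plates, within 8 mm of mid-width, along the plates within 4 deg, square within 5.7 deg; 0.8-18 N on each plate; file and scriber within 12 mm, tin and tape within 30 mm of their starts (z of gauge_tip in the frame of far_plate between -0.06 and -0.022 m and y of gauge_tip in the frame of far_plate between -0.008 and 0.008 m and angle between the z axis of gauge and the z axis of far_plate, either way round below 0.07 rad and angle between the x axis of gauge and the x axis of far_plate, either way round below 0.1 rad and contact force between gauge and far_plate between 0.8 and 18 N and contact force between gauge and near_plate between 0.8 and 18 N and contact force between gauge and the fingers above 4 N and linear speed of gauge below 0.01 m/s and contact force between gauge and block below 0.1 N and distance of each of file, scriber from where it was at the start of the episode below 0.012 m and distance of each of tin, tape from where it was at the start of the episode below 0.03 m); the arm keeps its last pose, push and grip.
It fails at once if the gauge is forced: more than 25 N on a handle plate (contact force between gauge and far_plate above 25 N or contact force between gauge and near_plate above 25 N).
It fails at once if the file or the scriber is pulled out or knocked (distance of any of file, scriber from where it was at the start of the episode above 0.02 m).
It fails at once if the tin or the tape measure is pushed away (distance of any of tin, tape from where it was at the start of the episode above 0.05 m).
It also fails if it takes over 42 s, if anything falls off the work surface, if the arm or the gripper's body presses on something with over 40 N, if the wrist force passes 120 N, or if a joint passes its speed limit or range.

### The arm

A 6-joint arm with a two-finger parallel gripper is mounted at the origin on the work surface. World frame = base frame: x ahead of the robot, y to its left, z up, the work surface at z = 0. Lengths are in mm, angles in rad, forces in N, time in s.
With the tool pointing down it reaches from about 400 to 825 mm from the base axis. Payload 7 kg.
Tool frame: the origin (TCP) lies at the very end of the fingers, on their centre line; the grasp point (between the pads) lies manip.tcp_to_grasp behind it (manip.tcp_to_grasp is the distance from the TCP to the grasp point, in mm); z points along the fingers, y is the line along which they close (so a half turn about z gives the same grasp; the last joint's range is limited). The gripper opens to 88 mm and grips with 3 to 60 N. Pads are 19 mm wide; open, the fingers measure 130 mm over their backs; the gripper's body (78 mm by 193 mm) begins 47 mm behind the grasp point.
Start: joints at [1.466, 0.359, 0.012, 0, -1.224, -0.288], TCP at [258.381, 623.566, 192.961] pointing down, gripper open.
Joint ranges: [-3.07, 3.07], [-1.43, 2.12], [-1.02, 1.25], [-3.03, 1.67], [-3.05, -0], [-3.03, 3.03]. Speed limits (rad/s): [2.39, 2.39, 3.01, 3.14, 3.14, 3.14].

### API

Orientations are given as a unit quaternion [x, y, z, w].
In Python, from station import manip gives the robot as it stands. The module is installed in compiled form; this text tells all that it offers. Calls block until the motion is done:
- manip.move_ptp(position, orientation): joint-space move of the TCP to a pose.
- manip.line_to(position, rotation=None, feed=150): straight line of the TCP; rotation=None keeps the orientation; feed is the mean speed in mm/s.
- manip.movej(angles): joint-space move.
- manip.gripper_to(opening): finger opening in mm; the grip force is fixed at half the most; returns when the fingers have stopped.
- manip.sleep(seconds).
- manip.inverse_kinematics(position, orientation): joint angles nearest the present ones, or None.
- manip.camera(name): name is "side" or "top"; returns a dict with "frame" (420x560x3 uint8, red, green, blue), "depth" (420x560 float32, mm along the optical axis (not along the pixel's ray), 0 where there is no reading), "K" (3x3 intrinsics, pixels), "R" (3x3) and "t" (3): a world point X has camera coordinates R X + t. Camera axes: x right, y down, z forward; pixel columns grow to the right and rows downward; lengths in mm; the calibration is good to about 2 mm. A picture is of the moment at which its call begins.
A pose or a line that the arm cannot do raises manip.PlanningError and nothing moves.
- manip.hand_in(): hands the job in; it is judged then, once.
Readings, each from a call of its own:
- manip.read_clock(): time.
- manip.read_qpos(): joint angles.
- manip.read_joint_velocities(): joint speeds.
- manip.read_joint_efforts(): joint torques, N m.
- manip.read_tcp_pos(): TCP position.
- manip.read_tcp_rot(): TCP orientation.
- manip.read_wrist_force(): force on the tool from outside, world axes, zero at the start.
- manip.read_torque(): the same for the moment, N m.
- manip.read_finger_gap(): finger opening in mm.
- manip.read_finger_force(): force on a finger pad.
Only numpy, scipy, OpenCV 4.12 (cv2) and the standard library are available. Lean on these libraries where they do the work, as an engineer would, in place of code of your own. Each camera call takes 0.05 s, during which the arm holds its last target. There are 200 camera calls.

## Working session

There is one attempt and no reset: what is moved stays moved. The work goes in short steps, each a Python script; the robot and the scene stay as the last script left them, time stands still between calls to the robot, and variables do not carry over. Pictures are saved under pics/ and viewed, at most 10 in all, crops included, and the job is handed in when it is done.

```bash
mkdir -p pics; ls
python3 - <<'E'
from station import manip
import cv2,numpy as np
for n in("side","top"):
    c=manip.camera(n); np.savez(f"{n}.npz",**c); cv2.imwrite(f"pics/{n}0.png",c["frame"][:,:,::-1])
    print(n,c["K"].round(2).tolist(),c["R"].round(4).tolist(),c["t"].round(1).tolist(), (-c["R"].T@c["t"]).round(0))
print(manip.tcp_to_grasp,manip.read_clock(),manip.read_tcp_rot(),manip.read_wrist_force())
E
```

```text
pics
side [[431.31, 0.0, 275.19], [0.0, 431.31, 206.36], [0.0, 0.0, 1.0]] [[0.8112, -0.5847, -0.01], [-0.3737, -0.5051, -0.778], [0.4498, 0.6349, -0.6282]] [-521.4, 342.3, 591.6] [ 285. -508.  633.]
top [[440.24, 0.0, 278.49], [0.0, 440.24, 212.14], [0.0, 0.0, 1.0]] [[-0.0026, -0.9996, -0.0266], [-0.986, 0.007, -0.1668], [0.1669, 0.0258, -0.9856]] [31.4, 638.9, 879.5] [483.   4. 974.]
18.8 0.1 [ 9.80765256e-01 -1.95189567e-01 -6.79392932e-05  7.35067347e-04] [0.08565367 0.28347854 0.46973216]
```

View pics/side0.png

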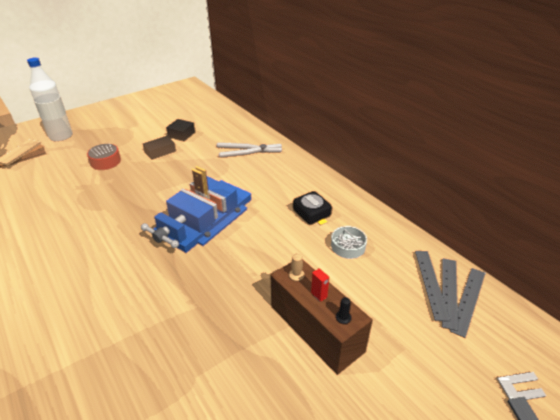

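View pics/top0.png

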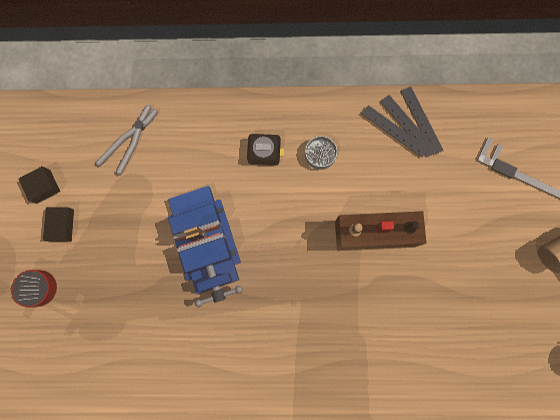

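The side view shows the red gauge at about (320,284), in the middle slot between the file (297,266) and the scriber (344,309). The frame is at (200,180) in the vise. In the top view the gauge is at (388,226) and the frame slot at about (195,236). Next I'll enlarge both areas.

Run:
```python
import cv2,numpy as np
t=np.load("top.npz")["frame"][:,:,::-1]; s=np.load("side.npz")["frame"][:,:,::-1]
def crop(im,c,r,w,h,k): return cv2.resize(im[r:r+h,c:c+w],None,fx=k,fy=k,interpolation=cv2.INTER_CUBIC)
# 4 tiles 400x300 in one
tiles=[crop(t,330,190,100,75,4),crop(t,165,200,67,50,6)[:300,:400],crop(s,265,245,100,75,4),crop(s,170,160,67,50,6)[:300,:400]]
tiles=[cv2.resize(x,(400,300)) for x in tiles]
cv2.imwrite("pics/crops.png",np.vstack([np.hstack(tiles[:2]),np.hstack(tiles[2:])]))
```

```text
(no output)
```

View pics/crops.png

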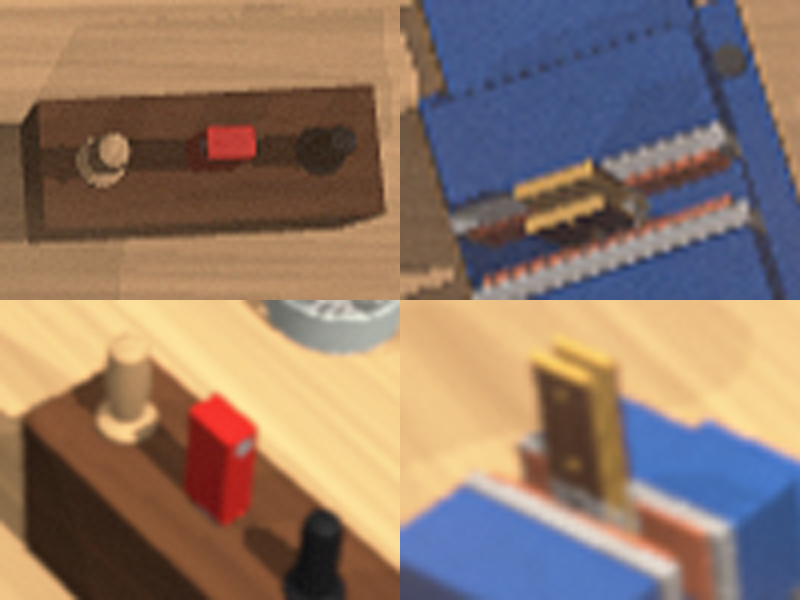

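The crops show the handle top at top-view pixel ≈(387.5,225.5). The plate tops are two brass strips, at top-view ≈(184.5–197, 232–228) and (186–199, 236.5–233). Next I'll measure from the point clouds of both cameras.

```bash
cat > h.py <<'E'
import numpy as np,cv2
def cloud(c):
    K,R,t,d=c["K"],c["R"],c["t"],c["depth"]; v,u=np.indices(d.shape)
    P=np.stack([(u-K[0,2])/K[0,0]*d,(v-K[1,2])/K[1,1]*d,d],-1)
    W=(P-t)@R; W[d<=0]=np.nan; return W
def rect(P):
    (c,s,a)=cv2.minAreaRect(P[:,:2].astype(np.float32)); return np.round(c,1),np.round(s,1),round(a,2),P[:,2].mean().round(1),len(P)
E
python3 - <<'E'
from h import *
for n in("top","side"):
    c=np.load(n+".npz"); W=cloud(c); f=c["frame"].astype(int); z=W[...,2]
    red=(f[...,0]>120)&(f[...,1]<70)&(f[...,2]<70)
    y=W[...,1];x=W[...,0]
    reg=(y<0)&(y>-450)&(x>350)&(x<650)
    print(n,"red z", np.nanpercentile(z[red&reg],[2,50,95,99]).round(1))
    m=red&reg; zt=np.nanpercentile(z[m],97); print(" redtop",rect(W[m&(z>zt-4)]))
    m=reg&(abs(z-88)<4); print(" block",rect(W[m]))
    for nm,mm in(("near",reg&(z>100)&~red),):
        print(" tools",W[mm][:,:2].min(0),W[mm][:,:2].max(0),z[mm].max())
    reg=(y>60)&(y<320)&(x>250)&(x<700)
    m=reg&(z>120)&(z<140); print(" frame z",np.nanpercentile(z[m],[5,50,95,100]),rect(W[m]))
    br=(f[...,0]-f[...,2]>60)&(z>124)&reg; print(" brass",rect(W[br]))
    vv,uu=np.nonzero(br)
    if n=="top": 
        for a,b in zip(vv,uu): print((b,a),W[a,b].round(1),end=" ")
    blue=(f[...,2]-f[...,0]>50)&reg&(abs(z-67)<4); 
    if blue.sum()>5: print(" jaws",rect(W[blue]))
    blue=(f[...,2]-f[...,0]>50)&reg; print(" vise",rect(W[blue]))
E
```

```text
top red z [ 86.8 137.8 140.1 140.8]
 redtop (array([ 597.5, -181.5]), array([21.1, 13.8]), 88.66, np.float64(138.3), 87)
 block (array([ 597.3, -181.5]), array([ 66.6, 171.1]), 2.26, np.float64(88.2), 2351)
 tools [ 585.63054802 -242.37415971] [ 606.30470957 -116.82506597] 138.59764008131904
 frame z [121.91312465 129.84927905 132.73382566 135.16709085] (array([586.8, 195.4]), array([16.9, 26.2]), 16.06, np.float64(129.0), 91)
 brass (array([587.2, 195.9]), array([16. , 25.9]), 19.97, np.float64(130.8), 60)
(np.int64(196), np.int64(227)) [598.  186.8 130.1] (np.int64(193), np.int64(228)) [596.2 192.8 129.4] (np.int64(194), np.int64(228)) [595.8 190.2 132.2] (np.int64(195), np.int64(228)) [596.2 188.9 129.3] (np.int64(196), np.int64(228)) [595.9 186.6 131. ] (np.int64(190), np.int64(229)) [594.5 199.1 127.3] (np.int64(191), np.int64(229)) [594.1 196.4 130.5] (np.int64(192), np.int64(229)) [594.  194.2 131.5] (np.int64(193), np.int64(229)) [593.9 192.2 132. ] (np.int64(194), np.int64(229)) [594.1 190.6 130.2] (np.int64(195), np.int64(229)) [594.2 188.9 129.1] (np.int64(196), np.int64(2
[... 2621 characters left out ...]
loat64(46.7), 3415)
side red z [ 87.4 124.6 138.8 139.3]
 redtop (array([ 597.1, -182.5]), array([14.4, 23.1]), 5.22, np.float64(137.7), 105)
 block (array([ 598.6, -182.2]), array([ 68.3, 171.5]), 2.48, np.float64(87.9), 2796)
 tools [ 585.93571148 -246.24042144] [ 606.63212773 -119.9491255 ] 139.4005574205001
 frame z [120.79787773 127.16768768 131.48329335 132.08806312] (array([587.6, 194.1]), array([18.7, 26.7]), 11.14, np.float64(126.8), 102)
 brass (array([587.7, 194.7]), array([16.6, 26.9]), 16.55, np.float64(128.5), 73)
 jaws (array([563.9, 185.1]), array([166.8,  97.3]), 17.84, np.float64(66.5), 941)
 vise (array([587.7, 193.5]), array([220.3, 124.6]), 17.49, np.float64(42.0), 2775)
```

```bash
cat >> h.py <<'E'
def quat(yaw):  # tool down, closing line (tool y) at world yaw [deg]
    a=np.radians(yaw+90)/2; q=np.array([np.cos(a),np.sin(a),0,0]); return q
E
python3 - <<'E'
from h import *
from station import manip as m
q0=m.read_qpos()
best=None
for s in(0,180):
    A=m.inverse_kinematics([597.3,-182,200],quat(2.3+s)); B=m.inverse_kinematics([587.3,195,250],quat(18.2+s))
    print(s,A,B)
    if A is not None and B is not None:
        w=max(abs(A[5]),abs(B[5]))
        if best is None or w<best[0]: best=(w,s)
s=best[1]; print("s",s); open("s.txt","w").write(str(s))
p=m.read_tcp_pos(); m.line_to([p[0],p[1],260]); 
m.move_ptp([597.3,-182,260],quat(2.3+s)); m.gripper_to(60)
m.line_to([597.3,-182,165],feed=200); print(m.read_tcp_pos(),m.read_clock())
for n in("top","side"):
    c=m.camera(n); np.savez(n+"1.npz",**c)
a=[np.load(n+"1.npz")["frame"][150:330,200:460,::-1] for n in("top","side")]
a=[cv2.resize(x,None,fx=1.53,fy=1.53) for x in a]; cv2.imwrite("pics/pre.png",np.hstack(a))
E
```

```text
0 None [ 0.63570668  0.23672648 -0.02952486  0.         -1.30454498  2.82353589]
180 [ 0.01644913  0.27197796 -0.09570977  0.         -1.20310859  0.02369344] [ 0.63570668  0.23672648 -0.02952486  0.         -1.30454498 -0.31805676]
s 180
[ 597.96222231 -182.29775234  165.98528491] 5.0833
```

View pics/pre.png

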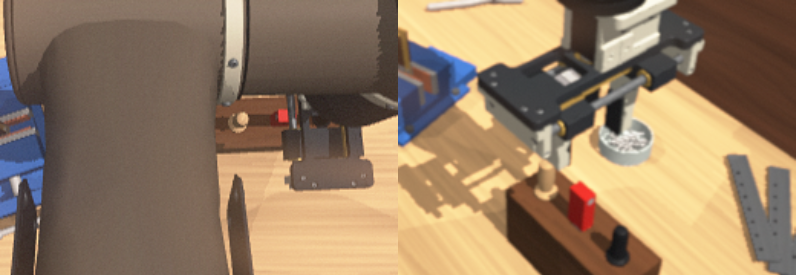

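The side view shows the open fingers above the gauge and straddling it roughly. The fingertips are near picture (563,168) and (625,145), and the gauge top is at (580,188). I'll check their centring from depth.

Run:
```python
from h import *
from station import manip as m
p=m.read_tcp_pos(); print(p,m.read_tcp_rot(),m.read_finger_gap())
for n in("side","top"):
    c=np.load(n+"1.npz"); W=cloud(c); z=W[...,2]
    X=np.array([p,[597.3,-182,138]])@c["R"].T+c["t"]; X=X@c["K"].T; print(n,(X[:,:2]/X[:,2:]).round(1))
    k=(z>150)&(z<200)&(abs(W[...,0]-597)<90)&(abs(W[...,1]+182)<60)
    P=W[k]
    for lo in(160,166,172,180,190):
        Q=P[(P[:,2]>lo-2)&(P[:,2]<lo+8)]
        for s in(-1,1):
            r=Q[(Q[:,0]-597)*s>0]
            if len(r)>3: print(lo,s,len(r),r.min(0).round(1),r.max(0).round(1))
c=np.load("side1.npz"); cv2.imwrite("pics/pre2.png",cv2.resize(c["frame"][200:340,240:400,::-1],None,fx=4,fy=4,interpolation=2))
```

```text
[ 598.53602321 -182.22362271  166.92841106] [ 0.72123002 -0.69269405  0.00123119 -0.00082906] 59.926646305941425
side [[321.7 260.8]
 [319.8 274.3]]
top [[391.3 222.8]
 [387.7 225.6]]
```

View pics/pre2.png

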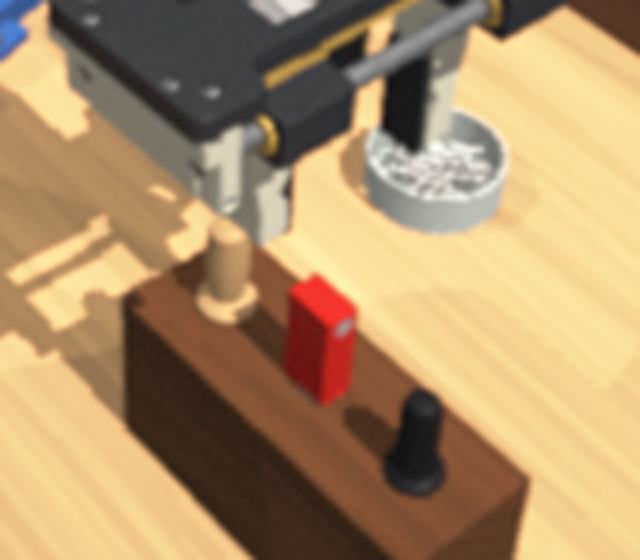

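Run:
```python
from h import *
from station import manip as m
print(m.read_clock(),m.read_tcp_pos(),m.read_qpos())
c=np.load("side1.npz"); W=cloud(c)
for u,v in[(303,255),(308,256),(309,258),(297,250),(340,234),(344,236),(349,233),(350,225),(320,275)]: print((u,v),W[v,u].round(1))
c=m.camera("side");np.savez("side2.npz",**c); print(np.abs(c["frame"].astype(int)-np.load("side1.npz")["frame"]).max())
W=cloud(c)
for u,v in[(303,255),(308,256),(309,258),(297,250),(340,234),(344,236),(349,233),(350,225),(320,275)]: print((u,v),W[v,u].round(1))
print(m.read_tcp_pos())
```

```text
5.1833 [ 598.53602321 -182.22362271  166.92841106] [ 1.64250055e-02  2.93707823e-01 -1.43222916e-01  6.16428751e-04
 -1.13094990e+00  2.36720717e-02]
(303, 255) [ 554.3 -191.1  212.8]
(308, 256) [ 560.2 -194.6  210.2]
(309, 258) [ 562.2 -194.7  205.1]
(297, 250) [ 516.2 -224.4  271.2]
(340, 234) [ 629.7 -183.5  204.7]
(344, 236) [ 631.3 -190.3  204.9]
(349, 233) [ 639.6 -191.6  207.3]
(350, 225) [ 639.2 -191.8  223.1]
(320, 275) [ 596.4 -183.4  138.3]
76
(303, 255) [ 554.7 -190.5  212.1]
(308, 256) [ 559.5 -195.5  211.3]
(309, 258) [ 561.4 -195.6  206.5]
(297, 250) [ 516.3 -224.3  271.1]
(340, 234) [ 630.8 -182.5  203.4]
(344, 236) [ 630.4 -191.1  206.1]
(349, 233) [ 639.  -192.2  208. ]
(350, 225) [ 638.9 -192.2  223.6]
(320, 275) [ 598.1 -181.6  135.4]
[ 598.41547928 -182.1556797   166.88262292]
```

The camera puts the fingertips at z≈204, while the TCP reads 167. Everything else in the camera data, including the block and handle heights, agrees with the text. I'll go down to a height that's safe under either reading and check again.

Run:
```python
from h import *
from station import manip as m
s=int(open("s.txt").read())
m.line_to([597.3,-182,125],feed=150); m.sleep(0.3); print(m.read_clock(),m.read_tcp_pos(),m.read_wrist_force())
c=m.camera("side");np.savez("side3.npz",**c); 
cv2.imwrite("pics/pre3.png",cv2.resize(c["frame"][210:330,250:410,::-1],None,fx=4,fy=4,interpolation=2))
W=cloud(c); z=W[...,2]
k=(z>100)&(z<260)&(abs(W[...,0]-597)<65)&(abs(W[...,1]+190)<20)
P=W[k]
for s in(-1,1):
    r=P[((P[:,0]-597)*s>28)]; r=r[r[:,2]<np.percentile(r[:,2],5)+4]; print(s,len(r),r.min(0).round(1),r.max(0).round(1))
```

```text
5.95 [ 597.78819428 -182.03277659  125.90265889] [-0.4813476  -0.19026356 -0.40860933]
-1 47 [ 552.4 -196.1  159.9] [ 568.8 -183.9  169.9]
1 65 [ 627.8 -192.5  159.1] [ 645.5 -171.2  168.6]
```

View pics/pre3.png

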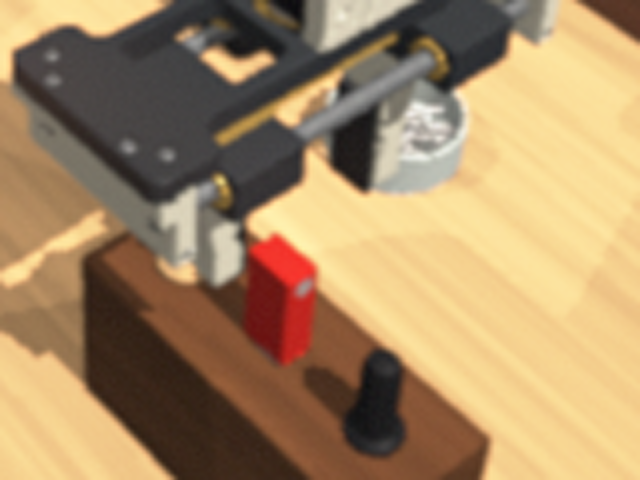

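The fingers visibly end above the handle, at about z=160, while the TCP reads 126. So the real fingertips sit about 35 mm above the reported TCP. I'll plan on the camera-derived offset and descend in checked steps.

Run:
```python
from h import *
from station import manip as m
def tips(n,c,x0=597,y0=-190):
    W=cloud(c); z=W[...,2]
    k=(z>93)&(z<230)&(abs(W[...,0]-597)<60)&(abs(W[...,1]+190)<22)
    P=W[k]
    for s in(-1,1):
        r=P[((P[:,0]-597)*s>26)]
        if len(r)<8: continue
        r=r[r[:,2]<np.percentile(r[:,2],5)+4]; print(n,s,len(r),r.min(0).round(1),r.max(0).round(1))
for zz in(95,78,66):
    m.line_to([596.7,-182.3,zz],feed=100); f=m.read_wrist_force(); print(zz,m.read_clock(),m.read_tcp_pos().round(1),f.round(2))
    if np.linalg.norm(f)>5: print("STOP");break
    tips("side",m.camera("side"))
m.sleep(.2)
c=m.camera("side");np.savez("side4.npz",**c); c2=m.camera("top")
a=cv2.resize(c["frame"][220:320,265:390,::-1],(500,400),interpolation=2); b=cv2.resize(c2["frame"][190:265,350:410,::-1],(300,400),interpolation=2)
cv2.imwrite("pics/pre4.png",np.hstack([a,b]))
```

```text
95 6.45 [ 596.6 -182.4   94.8] [0.24 0.26 0.35]
side -1 51 [ 551.8 -196.3  127.8] [ 567.  -185.   140.8]
side 1 59 [ 627.1 -193.4  128.3] [ 642.1 -172.6  137.8]
78 6.8167 [ 596.5 -182.3   77.9] [-0.02 -0.38  0.64]
side -1 49 [ 551.7 -196.3  111.4] [ 567.9 -185.1  124.2]
side 1 65 [ 626.4 -193.6  110. ] [ 643.4 -172.6  121.6]
66 7.1333 [ 596.4 -182.3   65.9] [ 0.36 -0.7  -0.51]
side -1 50 [ 551.7 -196.4  101.6] [ 568.4 -183.7  112.8]
side 1 57 [ 626.8 -192.6   99.3] [ 644.3 -170.9  109.8]
```

View pics/pre4.png

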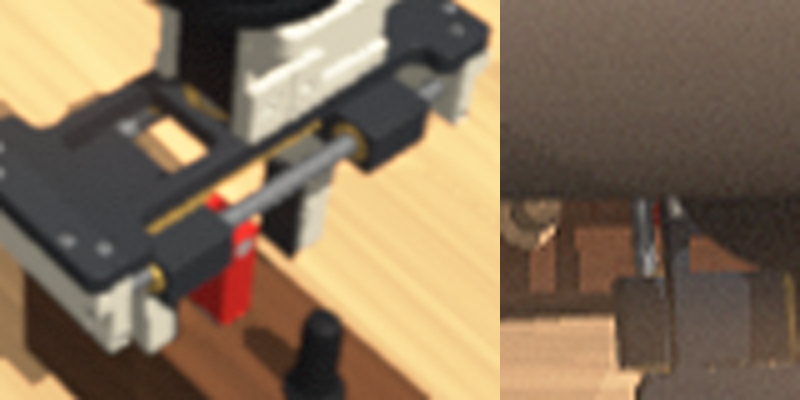

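The fingers now straddle the red handle with their tips about 12 mm above the block, touching nothing. I'll close and lift.

Run:
```python
from h import *
from station import manip as m
s=int(open("s.txt").read())
m.gripper_to(10); print("gap",m.read_finger_gap(),"F",m.read_finger_force(),m.read_wrist_force().round(2),m.read_tcp_pos().round(1))
p=m.read_tcp_pos()
m.line_to([p[0],p[1],p[2]+15],feed=60); print(m.read_finger_gap(),m.read_wrist_force().round(2))
m.line_to([p[0],p[1],p[2]+165],feed=200); print(m.read_finger_gap(),m.read_finger_force(),m.read_wrist_force().round(2),m.read_clock())
m.move_ptp([587.3,195,p[2]+165],quat(18.2+s)); m.sleep(0.4)
print(m.read_clock(),m.read_tcp_pos().round(1),m.read_finger_gap())
cs={n:m.camera(n) for n in("side","top")}
for n in cs: np.savez(n+"5.npz",**cs[n])
cv2.imwrite("pics/over.png",np.hstack([cv2.resize(cs["side"]["frame"][70:220,130:280,::-1],(400,400),interpolation=2),cv2.resize(cs["top"]["frame"][170:290,140:260,::-1],(400,400),interpolation=2)]))
W=cloud(cs["side"]); f=cs["side"]["frame"].astype(int); z=W[...,2]
red=(f[...,0]>120)&(f[...,1]<70)&(f[...,2]<70)&(abs(W[...,1]-195)<40)&(z>150)
print("red",W[red].min(0),W[red].max(0),np.median(W[red],0),red.sum())
k=(z>150)&(z<300)&(np.hypot(W[...,0]-587,W[...,1]-195)<25)
for lo in range(150,260,6):
    q=W[k&(z>=lo)&(z<lo+6)]
    if len(q): print(lo,len(q),q.mean(0).round(1))
```

```text
gap 15.93766270445024 F 29.996808171272278 [ 0.06  0.66 -0.7 ] [ 596.7 -182.3   66. ]
15.823018250983482 [-0.8   0.5  -1.14]
15.706238307070057 29.996845722198486 [ 0.15 -0.14 -0.79] 9.5583
11.3667 [587.4 194.5 231. ] 15.567646189707702
red [581.52697993 179.31280985 254.1450812 ] [598.81764108 197.18798331 308.15849263] [589.77935829 183.36795678 280.05457537] 153
168 1 [587.6 198.2 173.1]
174 14 [588.1 193.2 177.3]
180 12 [588.2 192.5 183.8]
186 14 [588.1 193.  189. ]
192 15 [588.3 192.6 194.8]
198 16 [588.1 193.3 201. ]
204 16 [587.9 191.8 207.7]
210 19 [588.4 192.1 213.2]
216 15 [587.3 192.2 219.1]
222 17 [587.4 191.3 224.5]
228 22 [587.4 191.1 230.7]
234 24 [587.3 191.5 236.7]
240 22 [586.9 190.5 243. ]
246 19 [586.3 190.7 248.6]
252 25 [587.3 186.9 255.2]
258 25 [588.8 184.3 260.6]
```

View pics/over.png

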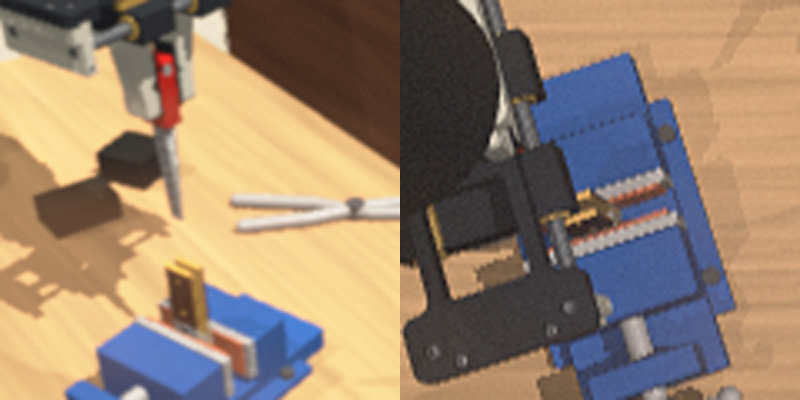

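The gauge is held by its handle (gap 15.7 mm), upright, with its tip at side pixel ≈(197,151), over the slot between the brass plates at ≈(200,170). I'll bring the tip just above the mouth and check the alignment there.

Run:
```python
from h import *
from station import manip as m
m.line_to([587.3,195,196],feed=100); m.sleep(0.5)
print(m.read_clock(),m.read_tcp_pos().round(2),m.read_tcp_rot().round(4),m.read_wrist_force().round(2))
c=m.camera("side"); np.savez("side6.npz",**c); t=m.camera("top"); np.savez("top6.npz",**t)
p=m.read_tcp_pos()
for n,k in(("side",c),("top",t)):
    X=np.array([[p[0],p[1],p[2]-58],[587.5,195,131]])@k["R"].T+k["t"]; X=X@k["K"].T; print(n,(X[:,:2]/X[:,2:]).round(1))
a=cv2.resize(c["frame"][140:200,175:225,::-1],(500,600),interpolation=2); b=cv2.resize(t["frame"][215:255,180:205,::-1],(300,480),interpolation=2); b=cv2.copyMakeBorder(b,0,120,0,0,0)
cv2.imwrite("pics/mouth.png",np.hstack([a,b]))
```

```text
12.4667 [587.36 195.02 196.2 ] [ 8.100e-01 -5.864e-01  1.000e-04 -1.000e-04] [ 1.22 -0.27 -0.47]
side [[197.7 166.2]
 [198.2 169. ]]
top [[190.7 232. ]
 [191.6 232.3]]
```

View pics/mouth.png

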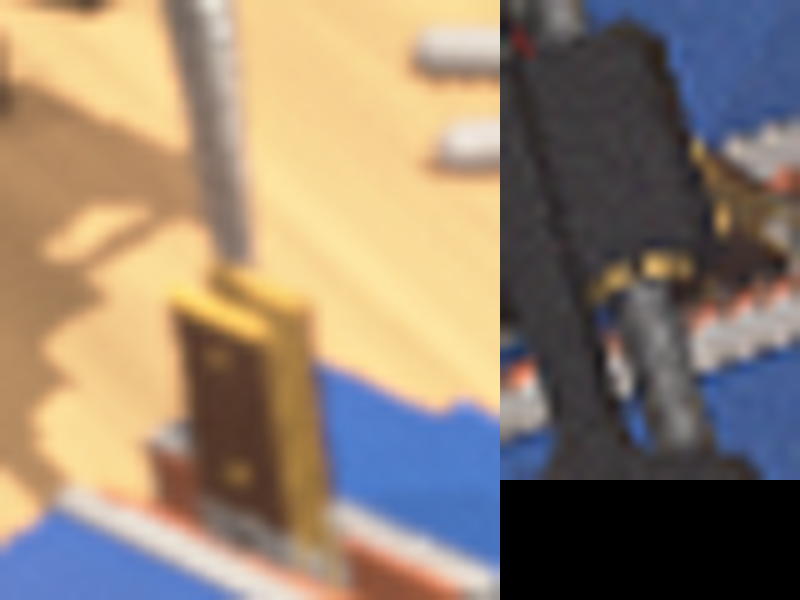

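The tip pixel (197.8,166) matches the calibrated prediction to within about 0.5 px. The plate-strip fit puts the TCP within 0.5 mm of the slot's middle and about 1 mm of mid-width. Now I'll descend under force guidance.

```bash
cat >> h.py <<'E'
th=np.radians(18.2); U=np.array([np.cos(th),np.sin(th)]); V=np.array([-np.sin(th),np.cos(th)])
def force(m,n=8,dt=.02):
    F=[]
    for _ in range(n): m.sleep(dt); F.append(m.read_wrist_force())
    F=np.mean(F,0); return np.array([F[:2]@U,F[:2]@V,F[2]])
E
python3 - <<'E'
from h import *
from station import manip as m
T=force(m,20); np.save("tare.npy",T); print("tare",T.round(2))
xy=np.array([587.3,195.])+0.8*V; z=196.
steps=[191,186,182,178,174,171,168]+list(np.arange(166.5,138,-1.))
for zz in steps:
    m.line_to([*xy,zz],feed=25); f=force(m,5)-T; p=m.read_tcp_pos()
    print(round(m.read_clock(),1),zz,"depth",round(131+58-p[2],1),"u",round(p[:2]@U,2),"F",f.round(2))
    if abs(f[2])>2 or abs(f[0])>2.5: break
E
```

```text
tare [-0.16  0.12 -0.78]
13.3 191 depth -1.9 u 618.8 F [-0.18 -0.07 -0.2 ]
13.8 186 depth 3.0 u 618.85 F [ 0.29 -0.1   0.2 ]
14.2 182 depth 7.0 u 618.85 F [ 0.08 -0.31 -0.3 ]
14.6 178 depth 11.1 u 618.81 F [ 0.19 -0.58 -0.19]
14.9 174 depth 15.0 u 618.83 F [ 0.12 -0.24  0.14]
15.3 171 depth 18.0 u 618.82 F [ 0.28 -0.33  0.13]
15.6 168 depth 21.1 u 618.81 F [ 0.02 -0.45  0.08]
16.0 166.5 depth 22.5 u 618.8 F [ 0.21 -0.04 -0.18]
16.3 165.5 depth 23.5 u 618.8 F [ 0.07 -0.44  0.22]
16.6 164.5 depth 24.5 u 618.79 F [ 0.17 -0.42 -0.07]
17.0 163.5 depth 25.5 u 618.84 F [ 0.01 -0.14 -0.09]
17.3 162.5 depth 26.5 u 618.82 F [-0.06 -0.27 -0.33]
17.6 161.5 depth 27.5 u 618.83 F [ 0.1  -0.15 -0.17]
18.0 160.5 depth 28.5 u 618.82 F [-0.17 -0.25  0.24]
18.3 159.5 depth 29.5 u 618.8 F [-0.03 -0.3  -0.11]
18.6 158.5 depth 30.5 u 618.81 F [ 0.15 -0.01  0.07]
19.0 157.5 depth 31.5 u 618.84 F [ 0.11 -0.43  0.03]
19.3 156.5 depth 32.5 u 618.85 F [-0.04  0.19 -0.36]
19.6 155.5 depth 33.5 u 618.81 F [-0.29  0.18 -0.11]
20.0 154.5 depth 34.5 u 618.81 F [ 0.38 -0.55 -0.04]
20.3 153.5 depth 35.6 u 618.8 F [0.   0.02 0.05]
20.6 152.5 depth 36.5 u 618.79 F [-0.5  -0.17 -0.44]
21.0 151.5 depth 37.6 u 618.77 F [ 0.15 -0.13 -0.45]
21.3 150.5 depth 38.5 u 618.78 F [-0.16 -0.05 -0.31]
21.6 149.5 depth 39.6 u 618.76 F [-0.61 -0.06 -0.05]
22.0 148.5 depth 40.6 u 618.75 F [-0.52 -0.39 -0.29]
22.3 147.5 depth 41.6 u 618.75 F [-0.28 -0.25 -0.09]
22.6 146.5 depth 42.5 u 618.84 F [-0.72 -0.55  0.85]
23.0 145.5 depth 43.2 u 619.0 F [-0.64 -0.18  3.05]
```

Snug contact starts at about 42 mm, with drag rising roughly 2 N/mm and the lateral load balanced. I'll go a little deeper and verify.

Run:
```python
from h import *
from station import manip as m
T=np.load("tare.npy"); xy=np.array([587.3,195.])+0.8*V-0.3*U
for zz in(145.0,144.6):
    m.line_to([*xy,zz],feed=20); f=force(m,15)-T; p=m.read_tcp_pos(); print(round(m.read_clock(),1),zz,round(189-p[2],2),round(p[:2]@U,2),f.round(2))
    if f[2]>5: break
m.sleep(1.0); print("after 1s",(force(m,15)-T).round(2),m.read_finger_gap(),m.read_finger_force(),m.read_tcp_rot().round(4),m.read_torque().round(3))
c=m.camera("side"); f=c["frame"]
cv2.imwrite("pics/final.png",np.hstack([cv2.resize(f[100:200,150:250,::-1],(500,500),interpolation=2),cv2.resize(f[230:330,260:380,::-1],(300,500))]))
```

```text
23.5 145.0 43.69 618.79 [-0.95 -0.4   5.1 ]
after 1s [-0.68 -0.27  5.8 ] 15.97205120951255 29.999290108680725 [ 8.101e-01 -5.863e-01  1.000e-04 -2.000e-04] [-0.05   0.336  0.001]
```

View pics/final.png

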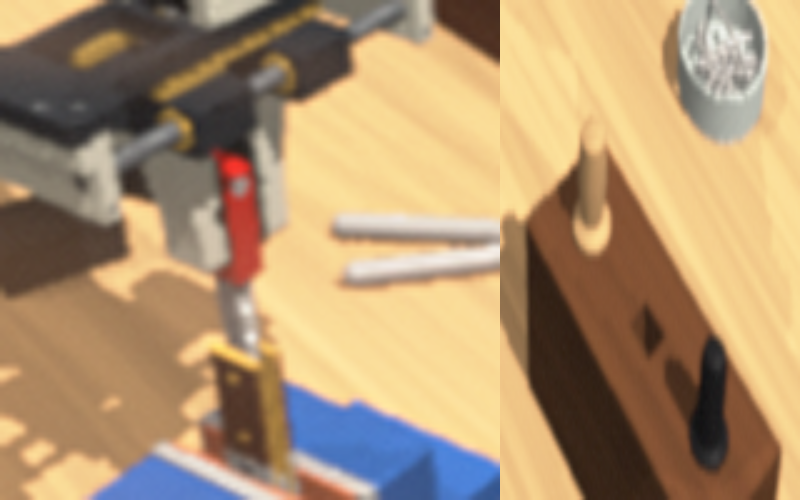

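The blade sits upright between the plates, snug, steady and still gripped. The file and scriber haven't moved. Handing in.

```bash
python3 -c "
from station import manip as m
print(m.hand_in(),m.read_clock())"
```

```text
the job is handed in; nothing more can be done
the job is handed in; nothing more can be done
```

I took the gauge out of the block and slid it between the plates, where the gripper still holds it. The tip is about 44 mm below the mouth, with about 5–6 N of drag and near-even load on both plates. I handed the job in at about 25 s, but no pass/fail result came back.

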